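# Check-gap hold with sprung gauge tweezers

### The arm

A 6-joint arm with a two-finger parallel gripper is mounted at the origin on the work surface. World frame = base frame: x ahead of the robot, y to its left, z up, the work surface at z = 0. Lengths are in m, angles in rad, forces in N, time in s.
With the tool pointing down it reaches from about 0.275 to 0.85 m from the base axis. Payload 5.2 kg.
Tool frame: the origin (TCP) lies on the front face of the gripper's body, between the roots of the fingers; the fingertips stand 73 mm ahead of it and the grasp point (between the pads) lies 54 mm ahead of it (ctrl.nose_length is the distance from the TCP to the fingertips, in m); z points along the fingers, y is the line along which they close (so a half turn about z gives the same grasp; the last joint's range is limited). The gripper opens to 85 mm and grips with 20 to 120 N. Pads are 22 mm wide; open, the fingers measure 114 mm over their backs; the gripper's body (76 mm by 85 mm) begins 54 mm behind the grasp point. The pads swing forward as they close: fully open they stand 13 mm farther back than shut.
Start: joints at [-1.526, 0.259, 1.535, -0, 1.348, -0.203], TCP at [0.135, -0.533, 0.304] pointing down, gripper open.
Joint ranges: [-3.14, 3.14], [-0.91, 2.08], [0.19, 2.58], [-1.22, 4.36], [0.22, 2.71], [-3.12, 3.12]. Speed limits (rad/s): [2.57, 2.57, 3.14, 3.14, 3.14, 3.14].

### API

Orientations are given as a unit quaternion [x, y, z, w].
In Python, from rig import ctrl, viewer gives the robot as it stands. The module is installed in compiled form; this text tells all that it offers.
- The arm moves only by the tool arm_command, never from a script. Its argument "motion" is a list of rows, each an object of numbers: "dx", "dy", "dz": the shift along the world's x, y, z in units of 40 mm (1.0 is 40 mm); "wx", "wy", "wz": the turn, a rotation vector about the world's x, y, z in units of 6 degrees (1.0 is 6 degrees); "jaw": the finger opening in mm, from 0 to 85.4. In form: [{"dx": .., "dy": .., "dz": .., "wx": .., "wy": .., "wz": .., "jaw": ..}, ...]. A call has 1 to 20 rows; each row shifts and turns the commanded pose from where the row before left it; what a row does not reach is not made up. A row lasts 1/12 s, in which the tool goes at most 41.7 mm and 7.16 degrees, less where a joint would pass 70% of its speed; a pose out of reach is approached as far as the arm can. A call is refused whole if a number of a shift passes 1 or a number of a turn 1, either way. A call with a gripper value outside its range is refused whole. The fingers move at their own pace and stop on an object; "newtons" is the grip in N (left out, the last holds). Time passes only in rows, so rows that do not move let the fingers close. It gives the time, the measured TCP pose, the force, the opening and the grip force at its end, in the units of the state.
- ctrl.get_obs(): the state, without advancing time (a new reading comes with each control period).
- viewer.snapshot(name): name is "scene" or "side" or "wrist"; returns a dict with "image" (420x560x3 uint8, blue, green, red), "depth" (420x560 float32, m along the optical axis (not along the pixel's ray), 0 where there is no reading), "fx", "fy", "cx", "cy" (pixels), "xyz" and "rotation" of the camera in the world; the wrist camera has in their place "hand_eye" (4x4, takes a point from camera to tool coordinates, whose origin is the TCP and whose axes are the flange's). Camera axes: x right, y down, z forward; pixel columns grow to the right and rows downward; lengths in m; the calibration is good to about 2 mm. The wrist camera is an equidistant fisheye: a pixel r from the principal point sees the ray r / f radians off the axis. A picture is of the moment at which its call begins: read the wrist's pose just before it.
- ctrl.sign_off(): hands the job in; it is judged then, once.
The state is a dict: "clock": time; "qpos": joint angles; "joint_velocities": joint speeds; "tau": joint torques, N m; "position": TCP position; "orientation": TCP orientation; "wrist_force": force on the tool from outside, world axes, zero at the start; "moment": the same for the moment, N m; "width": opening from 0.0 (shut) to 1.0 (fully open); "grasp_force": force on a finger pad.
Only numpy, scipy, OpenCV 4.12 (cv2) and the standard library are available. Lean on these libraries where they do the work, as an engineer would, in place of code of your own. Each camera call takes 0.05 s, during which the arm holds its last target. There are 200 camera calls.

### The job

Turn the selector on the grey readout box so that its white line points at the green dot. Then pick the sprung gauge tweezers up off their stand, holding them by the two blue pads, lift them at least 10 cm clear of the bench and squeeze until each arm lies over the middle of its green band (12 mm between the tips), without pinching the tips together or disturbing the weight, coupon, spanner or mug. Finish while still holding them up, still, at that gap: do not put them down or let go.

Things in the scene. Friction and masses are not known exactly. Their poses are not given: they have to be found in the camera images.
- selector_grip (a point): Centre of the selector knob's grip bar, on its upright axis, 91 mm above the bench, on top of a fixed grey readout box (150 x 190 mm, 60 mm high, turned up to 0.35 rad). Bar 46 mm long, 14 mm wide, top 99 mm above the bench; round skirt below it 48 mm across, its top 69 mm above the bench. x axis along the bar; -x is the end with the white line; it turns with the knob.
- selector_pointer (a point): The point on the dial, 40 mm from the knob's axis and 61 mm above the bench, to which the knob's white line points; it turns with the knob.
- dot_green_center (a point): Centre of the green dot (13 mm across, flat) on top of the readout box, 40 mm from the knob's axis. Green, white, yellow and blue dots stand on the four positions at -1.2, -0.6, 0.6 and 1.2 rad from the start position, in an order that differs each time.
- selector (a joint): Angle of the selector (rad), counter-clockwise seen from above positive; it starts at about 0, with stops at -1.4 and 1.4. It clicks into positions 0.6 rad apart: -1.2, -0.6, 0, 0.6, 1.2; it takes about 0.06 N m to turn past a click, and when let go near a position it settles into it.
- tweezers_grip (a point): Middle of the sprung tweezers, half-way between the two blue pads and half-way up the arms; they lie flat on a stand, this point 32 mm above the bench. x points to the tips (57 mm ahead; the black spine ends 107 mm behind), y to the left arm. Pads on the arms' outsides: 34 mm long, 13 mm high. Width over the pads: 47 mm free, 35 mm at the marked gap, where the pads are parallel. Mass about 70 g.
- gap_plate (a point): Centre of the tweezers' white cross plate (56 x 14 mm, 3 mm thick), 36 mm ahead of their middle, under the arms. At the marked gap each arm (3 mm thick) crosses the middle of its green band (6 mm wide, edged in black).
- cradle: The fixed dark stand under the tweezers, origin on the bench below their middle, axes as theirs. Foot 150 x 30 mm, 8 mm high; two posts 24 mm wide, 22 mm high, carry the spine (94 mm behind) and the cross plate (35 mm ahead). Beside and below the blue pads there is only the foot.
- tweezers_left (a joint): Closing angle of each arm (rad; the two arms close equally): 0 when free (tip gap 32 mm), 0.07 at the marked gap (12 mm), 0.112 with the tips together; 0.01 rad is 2.8 mm of tip gap and 1.7 mm over the pads. The spring pushes back with about 2 N on each pad at the start and 7 N at the marked gap.
- tip_left (a point): Inner side of the left arm's tip, at mid height of the arm.
- tip_right (a point): Inner side of the right arm's tip, at mid height of the arm.
- weight: Brass weight, 38 mm across, 52 mm high, standing between the box and the tweezers; origin at the centre of its underside. Leave alone.
- coupon: Flat steel test coupon, 90 x 20 x 6 mm; origin at the centre of its underside. Leave alone.
- spanner: Steel spanner lying on the bench. Leave alone.
- mug: Blue mug, 80 mm across, 90 mm high; origin at the centre of its underside. Leave alone.
Things that resemble listed ones, but are neither listed nor needed, are in the scene too. What is shaped like the part that bears selector_grip but yellow is not meant. Of the things like the cradle, leave any that is purple; of the rest the larger one is meant.

How it is judged:
By the outcome, as a careful person would: the job done as asked, in the order asked, and still so for the second after the job is handed in, while the arm keeps its last pose, push and grip.
It also fails if it takes over 48 s, if anything falls off the work surface, if the arm or the gripper's body presses on something with over 40 N, if the wrist force passes 120 N, or if a joint passes its speed limit or range.

## Working session

There is one attempt and no reset: what is moved stays moved. The work goes in short steps, Python scripts to look and compute and a tool call to move; the robot and the scene stay as the last step left them, time stands still between calls to the robot, and variables do not carry over. Pictures are saved under pics/ and viewed, at most 10 in all, crops included, and the job is handed in when it is done.

Besides the shell and the picture viewer there is one more tool, called after ">>>" by a JSON object that holds its "api" and its "payload". arm_command: Moves the arm, as the interface text tells. Its arguments: {"type":"object","properties":{"motion":{"type":"array","items":{"type":"object","properties":{"dx":{"type":"number"},"dy":{"type":"number"},"dz":{"type":"number"},"wx":{"type":"number"},"wy":{"type":"number"},"wz":{"type":"number"},"jaw":{"type":"number"}}}},"newtons":{"type":"number"}},"required":["motion"]}

```bash
mkdir -p pics; cat > h.py <<'E'
import numpy as np, cv2
from rig import ctrl, viewer
from scipy.spatial.transform import Rotation as R
def px(s,u,v,d=None,z=None):
    """pixel->world for fixed cams; with depth or plane z"""
    r=np.array([(u-s['cx'])/s['fx'],(v-s['cy'])/s['fy'],1.])
    M=np.array(s['rotation']); M=M if M.shape==(3,3) else R.from_quat(M).as_matrix()
    w=M@r; o=np.array(s['xyz'])
    if z is not None: return o+w*(z-o[2])/w[2]
    if d is None: d=s['depth'][int(round(v)),int(round(u))]
    return o+w*d
def wpx(s,ob,u,v,z):
    """wrist fisheye pixel->world on plane z"""
    H=np.array(s['hand_eye']); x=(u-s['cx'])/s['fx'];y=(v-s['cy'])/s['fy'];t=np.hypot(x,y)
    r=np.array([np.sin(t)*x/t,np.sin(t)*y/t,np.cos(t)])
    T=R.from_quat(ob['orientation']).as_matrix()
    o=np.array(ob['position'])+T@H[:3,3]; w=T@H[:3,:3]@r
    return o+w*(z-o[2])/w[2]
def snap(name,fn):
    ob=ctrl.get_obs(); s=viewer.snapshot(name); cv2.imwrite('pics/'+fn,s['image']); np.save('pics/'+fn[:-4]+'.npy',{'s':s,'ob':ob},allow_pickle=True); return s,ob
def load(n):
    d=np.load('pics/'+n+'.npy',allow_pickle=True).item(); return d['s'],d['ob']
E
python3 - <<'E'
from h import *
a,_=snap('scene','a.png'); b,_=snap('side','b.png')
for s in (a,b): print(s['xyz'],np.round(s['rotation'],3).tolist(),s['fx'])
cv2.imwrite('pics/a2.png',cv2.resize(a['image'],(800,600),interpolation=cv2.INTER_CUBIC))
print(ctrl.get_obs()['orientation'])
E
```

```text
[ 1.27468336 -0.05156308  0.85388401] [0.661, 0.634, -0.272, -0.296] 430.40870039975573
[-0.17145528  0.7016626   0.70046678] [-0.307, 0.824, -0.446, 0.164] 419.20648012907503
[ 9.92331581e-01  1.23601471e-01  8.59866373e-05 -8.38207056e-04]
```

View pics/a2.png

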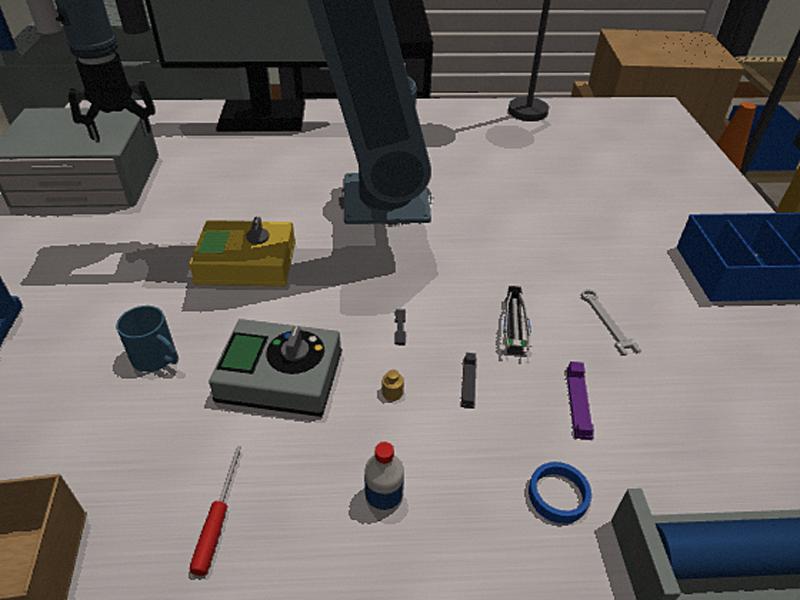

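View pics/b.png

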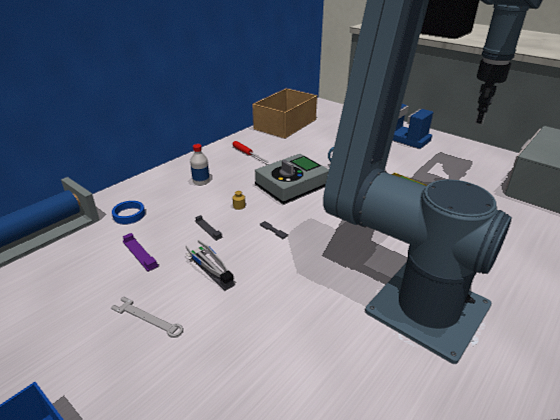

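The scene picture shows the grey box with its knob at about (295,342), the tweezers on their stand at (515,325), the weight at (393,385), the coupon at (400,327) and the spanner at (610,320). Next I'll compute positions and zoom in.

```bash
python3 - <<'E'
from h import *
s,_=load('a'); im=s['image']
k=.7
for n,(u,v),z in [('knobtop',(295,335),.095),('tw tip',(515,352),.03),('tw spine',(514,290),.03),('tw mid',(515,322),.03),('weight',(393,375),.045),('coupon',(400,327),.006),('spanner',(610,320),.003),('mug',(145,330),.09)]:
    print(n,np.round(px(s,u*k,v*k,z=z),3))
c1=cv2.resize(im[215:295,145:245],(500,400),interpolation=cv2.INTER_CUBIC)
c2=cv2.resize(im[195:255,340:380],(267,400),interpolation=cv2.INTER_CUBIC)
cv2.imwrite('pics/c.png',np.hstack([c1,c2]))
E
```

```text
knobtop [ 0.55  -0.174  0.095]
tw tip [0.543 0.214 0.03 ]
tw spine [0.378 0.244 0.03 ]
tw mid [0.467 0.228 0.03 ]
weight [ 0.601 -0.009  0.045]
coupon [0.45  0.012 0.006]
spanner [0.441 0.426 0.003]
mug [ 0.525 -0.43   0.09 ]
```

View pics/c.png

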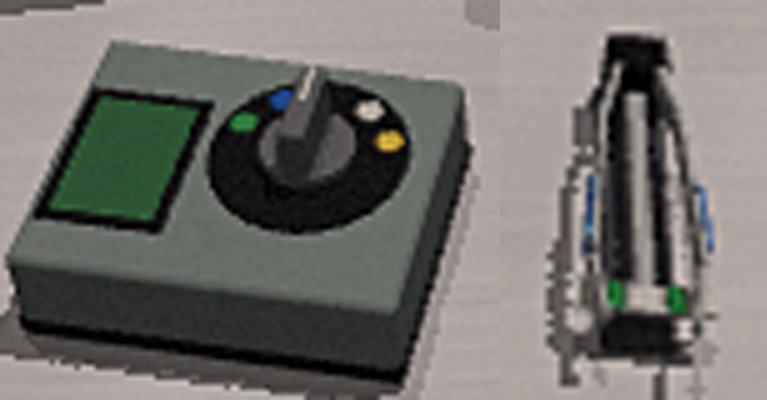

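The crop shows the line pointing up in the image (−x), with dots at green (243,121), blue (281,99), white (371,110) and yellow (390,141). Green is therefore two clicks counter-clockwise, +1.2 rad. The tweezers' tips face +x.

```bash
python3 - <<'E'
from h import *
from scipy.optimize import least_squares
s,_=load('a')
P=[px(s,145+u/5-.4,215+v/5-.4,z=.061)[:2] for u,v in [(243,121),(281,99),(371,110),(390,141)]]
A=np.array([1.2,.6,-.6,-1.2])
f=lambda q:np.ravel([q[:2]+.04*np.array([np.cos(q[2]+a),np.sin(q[2]+a)])-p for a,p in zip(A,P)])
r=least_squares(f,[.55,-.17,np.pi]);print(r.x,np.degrees(r.x[2]),r.cost**.5)
o=ctrl.get_obs();print(R.from_quat(o['orientation']).as_matrix().round(3))
E
```

```text
[ 0.5534101  -0.17724629  2.93407217] 168.10995208517704 0.0009327450196635501
[[ 0.969  0.245 -0.   ]
 [ 0.245 -0.969  0.002]
 [ 0.    -0.002 -1.   ]]
```

>>> {"api": "arm_command", "payload": {"motion": [{"dx":0.5,"dy":0.45,"wz":-0.27},{"dx":0.65,"dy":0.55,"wz":-0.27},{"dx":0.65,"dy":0.55,"wz":-0.27},{"dx":0.65,"dy":0.55,"wz":-0.27},{"dx":0.65,"dy":0.55,"wz":-0.27},{"dx":0.65,"dy":0.55,"wz":-0.27},{"dx":0.65,"dy":0.55,"wz":-0.27},{"dx":0.65,"dy":0.55,"wz":-0.27},{"dx":0.65,"dy":0.55,"wz":-0.27},{"dx":0.65,"dy":0.55,"wz":-0.27},{"dx":0.65,"dy":0.55,"wz":-0.27},{"dx":0.65,"dy":0.55,"wz":-0.27},{"dx":0.65,"dy":0.55,"wz":-0.27},{"dx":0.65,"dy":0.55,"wz":-0.27},{"dx":0.65,"dy":0.55,"wz":-0.27},{"dx":0.65,"dy":0.55,"wz":-0.27},{"dx":0.2,"dy":0.2,"dz":-0.5},{"dz":-0.5},{}]}}

```text
validation failed for argument at $.mo...
```

```bash
python3 - <<'E'
from h import *
s,o=snap('wrist','w1.png')
print(o['clock'],o['position'],R.from_quat(o['orientation']).as_matrix().round(3).tolist(),s['fx'],o['width'])
E
```

```text
0.1 [ 0.13492947 -0.53281625  0.30316259] [[0.969, 0.245, -0.0], [0.245, -0.969, 0.002], [0.0, -0.002, -1.0]] 325.19226210127806 0.9982731472040021
```

View pics/w1.png

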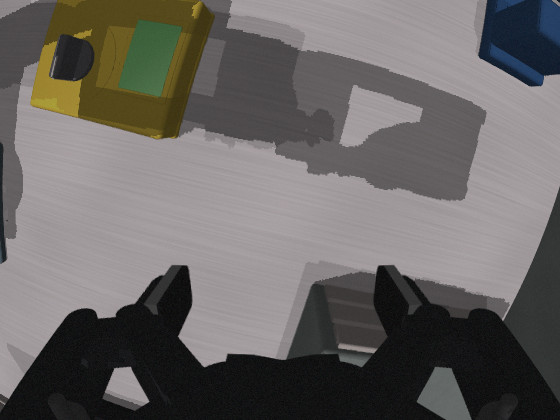

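The move was refused, so this picture is from the start pose, showing only the yellow decoy. The empty row may be the cause, so I'll write every field out in full.

>>> {"api": "arm_command", "payload": {"motion": [{"dx":0.5,"dy":0.45,"dz":0,"wx":0,"wy":0,"wz":-0.27,"jaw":85},{"dx":0.65,"dy":0.55,"dz":0,"wx":0,"wy":0,"wz":-0.27,"jaw":85},{"dx":0.65,"dy":0.55,"dz":0,"wx":0,"wy":0,"wz":-0.27,"jaw":85},{"dx":0.65,"dy":0.55,"dz":0,"wx":0,"wy":0,"wz":-0.27,"jaw":85},{"dx":0.65,"dy":0.55,"dz":0,"wx":0,"wy":0,"wz":-0.27,"jaw":85},{"dx":0.65,"dy":0.55,"dz":0,"wx":0,"wy":0,"wz":-0.27,"jaw":85},{"dx":0.65,"dy":0.55,"dz":0,"wx":0,"wy":0,"wz":-0.27,"jaw":85},{"dx":0.65,"dy":0.55,"dz":0,"wx":0,"wy":0,"wz":-0.27,"jaw":85},{"dx":0.65,"dy":0.55,"dz":0,"wx":0,"wy":0,"wz":-0.27,"jaw":85},{"dx":0.65,"dy":0.55,"dz":0,"wx":0,"wy":0,"wz":-0.27,"jaw":85},{"dx":0.65,"dy":0.55,"dz":0,"wx":0,"wy":0,"wz":-0.27,"jaw":85},{"dx":0.65,"dy":0.55,"dz":0,"wx":0,"wy":0,"wz":-0.27,"jaw":85},{"dx":0.65,"dy":0.55,"dz":0,"wx":0,"wy":0,"wz":-0.27,"jaw":85},{"dx":0.65,"dy":0.55,"dz":0,"wx":0,"wy":0,"wz":-0.27,"jaw":85},{"dx":0.65,"dy":0.55,"dz":0,"wx":0,"wy":0,"wz":-0.27,"jaw":85},{"dx":0.65,"dy":0.55,"dz":0,"wx":0,"wy":0,"wz":-0.27,"jaw":85},{"dx":0.2,"dy":0.2,"dz":-0.5,"wx":0,"wy":0,"wz":0,"jaw":85},{"dx":0,"dy":0,"dz":-0.5,"wx":0,"wy":0,"wz":0,"jaw":85},{"dx":0,"dy":0,"dz":0,"wx":0,"wy":0,"wz":0,"jaw":85}]}}

```text
clock: 1.73
position: [0.5517, -0.1751, 0.2595]
orientation: [0.995, -0.101, -0.004, -0.002]
wrist_force: [-0.9, 0.5, -1.0]
width: 0.994
grasp_force: 0.0
```

```bash
python3 - <<'E'
from h import *
s,o=snap('wrist','w2.png')
print(o['clock'],o['position'],R.from_quat(o['orientation']).as_matrix().round(3).tolist())
E
```

```text
1.7333 [ 0.55174157 -0.17514696  0.25950176] [[0.98, -0.201, -0.007], [-0.201, -0.98, 0.004], [-0.008, -0.002, -1.0]]
```

View pics/w2.png

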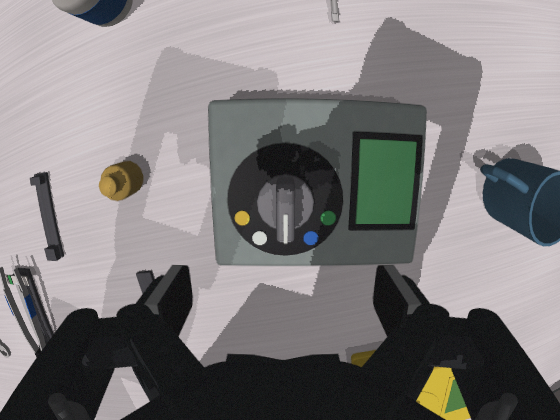

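The wrist view shows yellow (242,218), white (260,238), blue (311,238) and green (328,218), with the line pointing down in the image at (285,230).

```bash
python3 - <<'E'
from h import *
from scipy.optimize import least_squares
s,o=load('w2')
P=[wpx(s,o,u,v,.061)[:2] for u,v in [(328,218),(311,238),(260,238),(242,218)]]
A=np.array([1.2,.6,-.6,-1.2])
f=lambda q:np.ravel([q[:2]+.04*np.array([np.cos(q[2]+a),np.sin(q[2]+a)])-p for a,p in zip(A,P)])
r=least_squares(f,[.55,-.17,np.pi]);print(r.x,np.degrees(r.x[2]),r.cost**.5)
print('need units',(r.x[:2]-o['position'][:2])/.04)
E
```

```text
[ 0.55285931 -0.17825039  2.9413284 ] 168.52570358417165 0.0003265134876555191
need units [ 0.02794328 -0.07758557]
```

>>> {"api": "arm_command", "payload": {"motion": [{"dx":0.03,"dy":-0.07,"dz":-0.5,"wx":0,"wy":0,"wz":0,"jaw":40},{"dx":0,"dy":0,"dz":-0.7,"wx":0,"wy":0,"wz":0,"jaw":40},{"dx":0,"dy":0,"dz":-0.7,"wx":0,"wy":0,"wz":0,"jaw":40},{"dx":0,"dy":0,"dz":-0.5,"wx":0,"wy":0,"wz":0,"jaw":30},{"dx":0,"dy":0,"dz":-0.37,"wx":0,"wy":0,"wz":0,"jaw":25},{"dx":0,"dy":0,"dz":0,"wx":0,"wy":0,"wz":0,"jaw":18},{"dx":0,"dy":0,"dz":0,"wx":0,"wy":0,"wz":0,"jaw":8},{"dx":0,"dy":0,"dz":0,"wx":0,"wy":0,"wz":0,"jaw":8},{"dx":0,"dy":0,"dz":0,"wx":0,"wy":0,"wz":0,"jaw":8},{"dx":0,"dy":0,"dz":0,"wx":0,"wy":0,"wz":0,"jaw":8}], "newtons": 25}}

```text
clock: 2.62
position: [0.5529, -0.1777, 0.1516]
orientation: [0.995, -0.103, -0.002, -0.003]
wrist_force: [2.9, 7.1, -16.6]
width: 0.155
grasp_force: 27.7
```

>>> {"api": "arm_command", "payload": {"motion": [{"dx":0,"dy":0,"dz":0,"wx":0,"wy":0,"wz":0.5,"jaw":8},{"dx":0,"dy":0,"dz":0,"wx":0,"wy":0,"wz":0.8,"jaw":8},{"dx":0,"dy":0,"dz":0,"wx":0,"wy":0,"wz":0.8,"jaw":8},{"dx":0,"dy":0,"dz":0,"wx":0,"wy":0,"wz":0.8,"jaw":8},{"dx":0,"dy":0,"dz":0,"wx":0,"wy":0,"wz":0.8,"jaw":8},{"dx":0,"dy":0,"dz":0,"wx":0,"wy":0,"wz":0.8,"jaw":8},{"dx":0,"dy":0,"dz":0,"wx":0,"wy":0,"wz":0.8,"jaw":8},{"dx":0,"dy":0,"dz":0,"wx":0,"wy":0,"wz":0.8,"jaw":8},{"dx":0,"dy":0,"dz":0,"wx":0,"wy":0,"wz":0.8,"jaw":8},{"dx":0,"dy":0,"dz":0,"wx":0,"wy":0,"wz":0.8,"jaw":8},{"dx":0,"dy":0,"dz":0,"wx":0,"wy":0,"wz":0.8,"jaw":8},{"dx":0,"dy":0,"dz":0,"wx":0,"wy":0,"wz":0.8,"jaw":8},{"dx":0,"dy":0,"dz":0,"wx":0,"wy":0,"wz":0.8,"jaw":8},{"dx":0,"dy":0,"dz":0,"wx":0,"wy":0,"wz":0.8,"jaw":8},{"dx":0,"dy":0,"dz":0,"wx":0,"wy":0,"wz":0.5,"jaw":8},{"dx":0,"dy":0,"dz":0,"wx":0,"wy":0,"wz":0,"jaw":8},{"dx":0,"dy":0,"dz":0,"wx":0,"wy":0,"wz":0,"jaw":8},{"dx":0,"dy":0,"dz":0,"wx":0,"wy":0,"wz":0,"jaw":8}]}}

```text
clock: 4.12
position: [0.5534, -0.1786, 0.1517]
orientation: [0.88, 0.474, -0.0, -0.002]
wrist_force: [3.7, 4.7, -18.5]
width: 0.155
grasp_force: 27.5
```

```bash
python3 - <<'E'
from h import *
o=ctrl.get_obs();M=R.from_quat(o['orientation']).as_matrix();print(np.degrees(np.arctan2(M[1,0],M[0,0])),o['moment'],o['qpos'],o['wrist_force'])
E
```

```text
56.62804785140545 [ 0.62667178 -0.79562693  0.01237129] [-0.50507381  0.45645481  1.64686281  0.00280099  1.04259112  0.07595509] [  3.690683     4.72427052 -18.4682833 ]
```

>>> {"api": "arm_command", "payload": {"motion": [{"dx":0,"dy":0,"dz":0,"wx":0,"wy":0,"wz":0,"jaw":40},{"dx":0,"dy":0,"dz":0,"wx":0,"wy":0,"wz":0,"jaw":60},{"dx":0,"dy":0,"dz":0,"wx":0,"wy":0,"wz":0,"jaw":75},{"dx":0,"dy":0,"dz":0.5,"wx":0,"wy":0,"wz":0,"jaw":75},{"dx":0,"dy":0,"dz":0.8,"wx":0,"wy":0,"wz":0,"jaw":75},{"dx":0,"dy":0,"dz":0.8,"wx":0,"wy":0,"wz":0,"jaw":75},{"dx":0,"dy":0,"dz":0.7,"wx":0,"wy":0,"wz":0,"jaw":75}]}}

```text
clock: 4.7
position: [0.5544, -0.1807, 0.2686]
orientation: [0.88, 0.474, 0.001, 0.001]
wrist_force: [-0.2, 0.4, -0.7]
width: 0.879
grasp_force: 0.0
```

```bash
python3 - <<'E'
from h import *
s,o=snap('wrist','w3.png')
print(o['clock'],o['position'],o['width'],R.from_quat(o['orientation']).as_matrix().round(3).tolist())
E
```

```text
4.7 [ 0.55435132 -0.18067336  0.26858553] 0.8785494499810749 [[0.55, 0.835, 0.003], [0.835, -0.55, -0.002], [-0.0, 0.003, -1.0]]
```

View pics/w3.png

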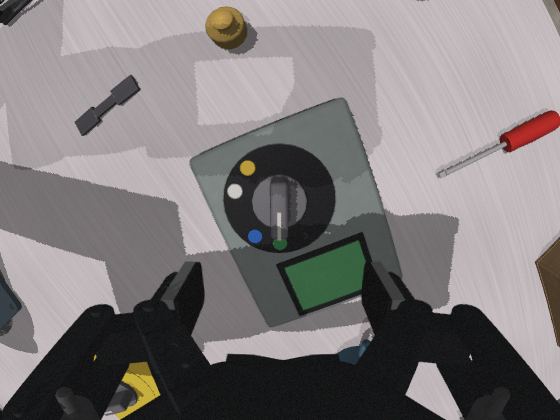

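The white line at (280,228) now points at the green dot (280,243), so the selector is done. Next, the tweezers.

>>> {"api": "arm_command", "payload": {"motion": [{"dx":-0.1,"dy":0.5,"dz":0,"wx":0,"wy":0,"wz":-0.6,"jaw":85},{"dx":-0.14,"dy":0.65,"dz":0,"wx":0,"wy":0,"wz":-0.7,"jaw":85},{"dx":-0.14,"dy":0.65,"dz":0,"wx":0,"wy":0,"wz":-0.7,"jaw":85},{"dx":-0.14,"dy":0.65,"dz":0,"wx":0,"wy":0,"wz":-0.7,"jaw":85},{"dx":-0.14,"dy":0.65,"dz":0,"wx":0,"wy":0,"wz":-0.7,"jaw":85},{"dx":-0.14,"dy":0.65,"dz":0,"wx":0,"wy":0,"wz":-0.7,"jaw":85},{"dx":-0.14,"dy":0.65,"dz":0,"wx":0,"wy":0,"wz":-0.7,"jaw":85},{"dx":-0.14,"dy":0.65,"dz":0,"wx":0,"wy":0,"wz":-0.7,"jaw":85},{"dx":-0.14,"dy":0.65,"dz":0,"wx":0,"wy":0,"wz":-0.7,"jaw":85},{"dx":-0.14,"dy":0.65,"dz":0,"wx":0,"wy":0,"wz":-0.7,"jaw":85},{"dx":-0.14,"dy":0.65,"dz":0,"wx":0,"wy":0,"wz":-0.7,"jaw":85},{"dx":-0.14,"dy":0.65,"dz":0,"wx":0,"wy":0,"wz":-0.7,"jaw":85},{"dx":-0.14,"dy":0.65,"dz":0,"wx":0,"wy":0,"wz":-0.7,"jaw":85},{"dx":-0.14,"dy":0.65,"dz":0,"wx":0,"wy":0,"wz":-0.7,"jaw":85},{"dx":-0.14,"dy":0.65,"dz":0,"wx":0,"wy":0,"wz":-0.7,"jaw":85},{"dx":-0.14,"dy":0.65,"dz":-0.3,"wx":0,"wy":0,"wz":-0.7,"jaw":85},{"dx":0,"dy":0,"dz":-0.8,"wx":0,"wy":0,"wz":0,"jaw":85},{"dx":0,"dy":0,"dz":-0.5,"wx":0,"wy":0,"wz":0,"jaw":85},{"dx":0,"dy":0,"dz":0,"wx":0,"wy":0,"wz":0,"jaw":85}]}}

```text
clock: 6.33
position: [0.4641, 0.2298, 0.1984]
orientation: [0.996, -0.086, -0.003, 0.001]
wrist_force: [-0.8, 0.1, -0.1]
width: 0.996
grasp_force: 0.0
```

```bash
python3 - <<'E'
from h import *
s,o=snap('wrist','w4.png')
print(o['clock'],o['position'],o['width'],o['qpos'],R.from_quat(o['orientation']).as_matrix().round(3).tolist())
cv2.imwrite('pics/w4c.png',cv2.resize(s['image'][60:285,130:430],(800,600),interpolation=cv2.INTER_CUBIC))
E
```

```text
6.3333 [0.46408755 0.22977806 0.19837517] 0.996015224333639 [ 2.44284692e-01  3.01770417e-01  1.75449895e+00 -3.57127351e-04
  1.09080649e+00  1.98748520e+00] [[0.985, -0.171, -0.005], [-0.171, -0.985, -0.002], [-0.005, 0.003, -1.0]]
```

View pics/w4c.png

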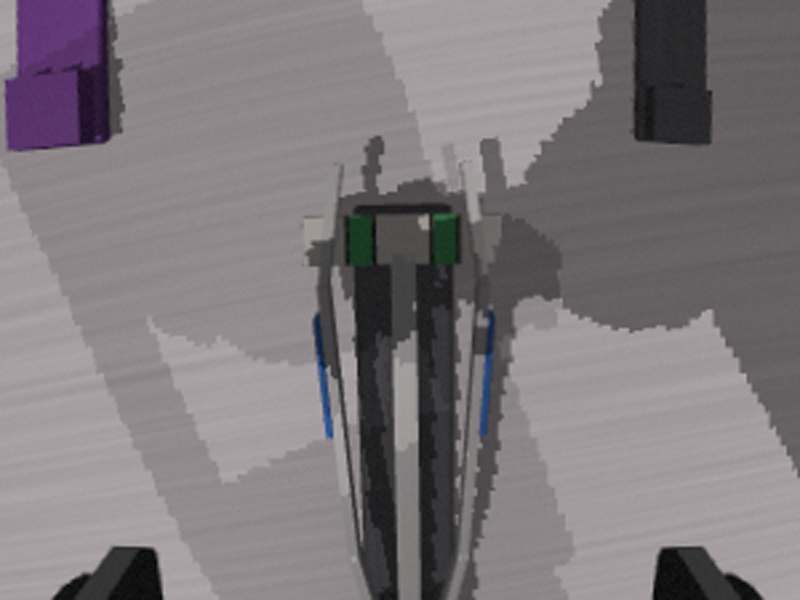

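The tweezers are centred. In the crop the blue pads run (317,315)–(330,437) on the left and (491,315)–(483,435) on the right, and the plate is at (403,240).

```bash
python3 - <<'E'
from h import *
s,o=load('w4')
g=lambda u,v,z:wpx(s,o,130+u*3/8-.3,60+v*3/8-.3,z)[:2]
L=[g(317,315,.0385),g(330,437,.0385)];Rr=[g(491,315,.0385),g(483,435,.0385)]
m=np.mean(L+Rr,axis=0);pl=g(403,240,.025);sp=g(406,500,.025)
print('L',L,'R',Rr,'mid',m,'plate',pl,'d',np.linalg.norm(pl-m))
for a in (pl-m,pl-sp): print(np.degrees(np.arctan2(a[1],a[0])))
a=np.mean([L[0]-L[1],Rr[0]-Rr[1]],axis=0);print('padaxis',np.degrees(np.arctan2(a[1],a[0])), np.linalg.norm(np.mean(L,0)-np.mean(Rr,0)))
print('units',(m-o['position'][:2])/.04)
E
```

```text
L [array([0.49748689, 0.24730644]), array([0.46305068, 0.25055865])] R [array([0.48941167, 0.20123187]), array([0.45626337, 0.20843738])] mid [0.47655315 0.22688359] plate [0.51209379 0.22130174] d 0.03597629167395554
-8.925700540178019
-9.307330915843385
padaxis -8.795927705579565 0.04471968578727977
units [ 0.31164021 -0.07236192]
```

>>> {"api": "arm_command", "payload": {"motion": [{"dx":0.31,"dy":-0.07,"dz":0,"wx":0,"wy":0,"wz":0.12,"jaw":70},{"dx":0,"dy":0,"dz":-0.5,"wx":0,"wy":0,"wz":0,"jaw":70},{"dx":0,"dy":0,"dz":-0.6,"wx":0,"wy":0,"wz":0,"jaw":70},{"dx":0,"dy":0,"dz":-0.6,"wx":0,"wy":0,"wz":0,"jaw":70},{"dx":0,"dy":0,"dz":-0.5,"wx":0,"wy":0,"wz":0,"jaw":65},{"dx":0,"dy":0,"dz":-0.4,"wx":0,"wy":0,"wz":0,"jaw":60},{"dx":0,"dy":0,"dz":-0.26,"wx":0,"wy":0,"wz":0,"jaw":56},{"dx":0,"dy":0,"dz":0,"wx":0,"wy":0,"wz":0,"jaw":53},{"dx":0,"dy":0,"dz":0,"wx":0,"wy":0,"wz":0,"jaw":53}], "newtons": 20}}

```text
clock: 7.13
position: [0.48, 0.227, 0.0877]
orientation: [0.997, -0.08, 0.001, -0.0]
wrist_force: [0.4, 0.3, 1.2]
width: 0.62
grasp_force: 0.0
```

>>> {"api": "arm_command", "payload": {"motion": [{"dx":0,"dy":0,"dz":0,"wx":0,"wy":0,"wz":0,"jaw":50},{"dx":0,"dy":0,"dz":0,"wx":0,"wy":0,"wz":0,"jaw":48},{"dx":0,"dy":0,"dz":0,"wx":0,"wy":0,"wz":0,"jaw":46},{"dx":0,"dy":0,"dz":0,"wx":0,"wy":0,"wz":0,"jaw":44},{"dx":0,"dy":0,"dz":0,"wx":0,"wy":0,"wz":0,"jaw":42},{"dx":0,"dy":0,"dz":0,"wx":0,"wy":0,"wz":0,"jaw":40},{"dx":0,"dy":0,"dz":0,"wx":0,"wy":0,"wz":0,"jaw":39},{"dx":0,"dy":0,"dz":0,"wx":0,"wy":0,"wz":0,"jaw":38},{"dx":0,"dy":0,"dz":0,"wx":0,"wy":0,"wz":0,"jaw":38},{"dx":0,"dy":0,"dz":0,"wx":0,"wy":0,"wz":0,"jaw":38}]}}

```text
clock: 7.97
position: [0.4795, 0.2274, 0.0875]
orientation: [0.997, -0.08, 0.001, -0.0]
wrist_force: [2.9, -1.7, 6.9]
width: 0.446
grasp_force: 4.9
```

>>> {"api": "arm_command", "payload": {"motion": [{"dx":0,"dy":0,"dz":0.1,"wx":0,"wy":0,"wz":0,"jaw":37},{"dx":0,"dy":0,"dz":0.2,"wx":0,"wy":0,"wz":0,"jaw":36.5},{"dx":0,"dy":0,"dz":0.3,"wx":0,"wy":0,"wz":0,"jaw":36.5},{"dx":0,"dy":0,"dz":0.3,"wx":0,"wy":0,"wz":0,"jaw":36.5},{"dx":0,"dy":0,"dz":0.3,"wx":0,"wy":0,"wz":0,"jaw":36.5},{"dx":0,"dy":0,"dz":0.3,"wx":0,"wy":0,"wz":0,"jaw":36.5},{"dx":0,"dy":0,"dz":0.3,"wx":0,"wy":0,"wz":0,"jaw":36.5},{"dx":0,"dy":0,"dz":0.3,"wx":0,"wy":0,"wz":0,"jaw":36.5},{"dx":0,"dy":0,"dz":0.3,"wx":0,"wy":0,"wz":0,"jaw":36.5},{"dx":0,"dy":0,"dz":0.3,"wx":0,"wy":0,"wz":0,"jaw":36.5},{"dx":0,"dy":0,"dz":0.3,"wx":0,"wy":0,"wz":0,"jaw":36.5},{"dx":0,"dy":0,"dz":0.3,"wx":0,"wy":0,"wz":0,"jaw":36.5},{"dx":0,"dy":0,"dz":0.3,"wx":0,"wy":0,"wz":0,"jaw":36.5},{"dx":0,"dy":0,"dz":0.3,"wx":0,"wy":0,"wz":0,"jaw":36.5},{"dx":0,"dy":0,"dz":0.2,"wx":0,"wy":0,"wz":0,"jaw":36.5},{"dx":0,"dy":0,"dz":0.1,"wx":0,"wy":0,"wz":0,"jaw":36},{"dx":0,"dy":0,"dz":0,"wx":0,"wy":0,"wz":0,"jaw":36},{"dx":0,"dy":0,"dz":0,"wx":0,"wy":0,"wz":0,"jaw":36}]}}

```text
clock: 9.47
position: [0.4781, 0.2272, 0.2544]
orientation: [0.997, -0.08, -0.0, 0.0]
wrist_force: [1.2, -1.2, -0.4]
width: 0.424
grasp_force: 5.5
```

```bash
python3 - <<'E'
from h import *
s,o=snap('wrist','w5.png')
print(o['clock'],o['position'],o['width']*85.4,o['grasp_force'],o['wrist_force'])
cv2.imwrite('pics/w5c.png',cv2.resize(s['image'][100:280,160:400],(800,600),interpolation=cv2.INTER_CUBIC))
E
```

```text
9.4667 [0.47814887 0.22718872 0.25436237] 36.22938884176004 5.4710277915000916 [ 1.21581742 -1.16374694 -0.41005814]
```

View pics/w5c.png

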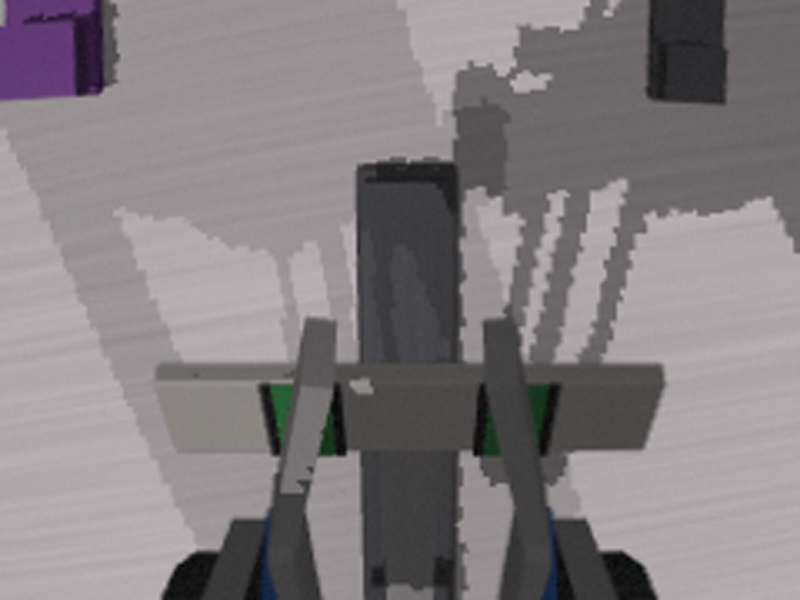

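The tweezers are held clear of the stand and the arms lie over their green bands. The tips' inner corners are near crop (337,320) and (484,320). I'll measure the gap in 3D.

```bash
cat > m.py <<'E'
from h import *
def ray(s,u,v):
    x=(u-s['cx'])/s['fx'];y=(v-s['cy'])/s['fy'];t=np.hypot(x,y)
    return np.array([np.sin(t)*x/t,np.sin(t)*y/t,np.cos(t)])/np.cos(t)
E
python3 - <<'E'
from m import *
s,o=load('w5')
q=lambda u,v:(160+(u+.5)*.3-.5,100+(v+.5)*.3-.5)
def pt(u,v,d): return ray(s,*q(u,v))*d
D=lambda u,v:s['depth'][int(round(q(u,v)[1])),int(round(q(u,v)[0]))]
dl,dr=D(320,335),D(500,335);dp=D(410,420);print('depths',dl,dr,dp,D(200,420),D(620,420))
print('tip inner gap',(pt(484,321,dr)-pt(337,321,dl))[0]*1e3)
# plate scale: top face outer width at front edge
print('plate w',(pt(664,372,D(640,378))-pt(155,372,D(180,378)))[0]*1e3,(pt(645,448,dp)-pt(178,448,dp))[0]*1e3)
row=100+int(420*.3)
for r in (row-2,row,row+2):
    print(r,s['depth'][r,236:332].round(4).tolist()[::1] if r==row else '')
    print(s['image'][r,236:332].tolist() if r==row else '')
E
```

```text
depths 0.099629104 0.10071311 0.123100474 0.12187283 0.12212555
tip inner gap 13.620171130397075
plate w 55.66753473448823 53.9423790573229
224 

226 [0.1216999962925911, 0.12139999866485596, 0.12210000306367874, 0.12070000171661377, 0.12120000272989273, 0.12070000171661377, 0.12099999934434891, 0.12189999967813492, 0.12099999934434891, 0.12070000171661377, 0.11089999973773956, 0.10429999977350235, 0.1014999970793724, 0.10130000114440918, 0.10130000114440918, 0.10100000351667404, 0.10140000283718109, 0.1031000018119812, 0.10209999978542328, 0.1023000031709671, 0.10159999877214432, 0.10289999842643738, 0.12039999663829803, 0.12060000002384186, 0.12070000171661377, 0.12139999866485596, 0.12150000035762787, 0.1216999962925911, 0.12210000306367874, 0.12290000170469284, 0.12110000103712082, 0.12210000306367874, 0.12189999967813492, 0.12160000205039978, 0.12229999899864197, 0.12210000306367874, 0.12139999866485596, 0.12110000103712082, 0.1216999962925911, 0.121799997985363, 0.12150000035762787, 0.12110000103712082, 0.12160000205039978, 0.12200000137090683, 0.121799997985363, 0.121500000357
[... 1727 characters left out ...]
, 72, 74], [72, 73, 76], [71, 73, 75], [71, 73, 76], [73, 74, 77], [73, 75, 78], [70, 73, 75], [72, 74, 76], [71, 72, 75], [71, 74, 75], [71, 72, 75], [72, 74, 77], [71, 73, 77], [70, 72, 75], [69, 71, 74], [73, 75, 78], [72, 74, 76], [71, 73, 75], [72, 73, 76], [67, 69, 72], [54, 55, 58], [18, 15, 17], [12, 13, 14], [16, 18, 11], [22, 45, 16], [36, 55, 30], [60, 63, 58], [64, 63, 65], [63, 64, 64], [62, 63, 65], [67, 67, 68], [66, 65, 66], [67, 65, 68], [65, 64, 66], [63, 62, 64], [62, 62, 63], [54, 54, 55], [54, 58, 55], [33, 53, 27], [28, 51, 21], [27, 47, 23], [14, 16, 17], [16, 15, 16], [25, 23, 23], [52, 53, 55], [69, 71, 74], [71, 73, 76], [70, 72, 75], [71, 72, 74], [72, 72, 75]]
228
```

```bash
cat >> m.py <<'E'
def tool(s,u,v,d):
    H=np.array(s['hand_eye']); return (H[:3,:3]@(ray(s,u,v)*d)+H[:3,3])*1e3
def gap(n):
    """arm mid-lines from depth, per image row, in tool frame (mm)"""
    s,o=load(n); d=s['depth']; out=[]
    for r in range(198,245,3):
        near=(d[r]>.085)&(d[r]<.1085); c=[]
        for lo,hi in ((225,281),(281,340)):
            i=np.where(near[lo:hi])[0]+lo
            if len(i)<5: break
            z=np.median(d[r,i]); c+= [tool(s,i[0]-.5,r,z),tool(s,i[-1]+.5,r,z)]
        if len(c)==4: out.append((r,[np.round(x,1).tolist() for x in c]))
    return s,out
E
python3 - <<'E'
from m import *
s,out=gap('w5')
print(np.array(s['hand_eye']).round(3).tolist())
for r,c in out: print(r,c)
print('plate TL,TR,BL,BR',[tool(s,160+u*.3-.35,100+v*.3-.35,.1218).round(1).tolist() for u,v in [(163,383),(657,383),(178,451),(645,451)]])
print('bands L,R',[tool(s,u,226,.1216).round(1).tolist() for u in (239.2,262.3,302.6,325.6)])
E
```

```text
[[-0.001, -0.96, -0.279, 0.071], [1.0, -0.0, -0.001, 0.001], [0.0, -0.279, 0.96, -0.07], [0.0, 0.0, 0.0, 1.0]]
198 [[47.0, -9.1, 28.9], [47.0, -5.9, 28.9], [47.1, 7.8, 28.3], [47.1, 10.9, 28.3]]
201 [[46.2, -9.3, 28.1], [46.2, -5.9, 28.1], [46.3, 7.7, 27.7], [46.3, 11.2, 27.8]]
204 [[45.6, -9.2, 27.0], [45.5, -5.8, 27.0], [45.5, 7.7, 27.2], [45.5, 11.1, 27.2]]
207 [[44.8, -9.5, 26.1], [44.8, -5.8, 26.1], [44.8, 7.7, 26.1], [44.8, 11.4, 26.1]]
210 [[44.1, -9.4, 25.2], [44.1, -5.7, 25.2], [44.0, 7.6, 25.6], [44.0, 11.3, 25.6]]
213 [[43.4, -9.6, 24.4], [43.4, -6.0, 24.4], [43.3, 7.9, 24.9], [43.3, 11.6, 24.9]]
216 [[42.7, -9.6, 23.8], [42.7, -6.0, 23.8], [42.7, 7.8, 23.5], [42.7, 11.4, 23.5]]
219 [[41.5, -9.7, 24.5], [41.5, -6.0, 24.5], [41.5, 7.9, 24.5], [41.5, 11.6, 24.5]]
222 [[40.1, -10.2, 25.7], [40.1, -6.5, 25.7], [40.2, 8.3, 25.6], [40.2, 12.1, 25.6]]
225 [[38.9, -10.3, 26.4], [38.9, -6.8, 26.4], [38.8, 8.8, 26.7], [38.8, 12.2, 26.7]]
228 [[37.6, -10.4, 27.4], [37.6, -7.3, 27.4], [37.5, 9.2, 27.7], [37.5, 12.4, 27.7]]
231 [[36.2, -11.0, 28.7], [36.2, -7.4, 28.7], [36.2, 9.3, 28.7], [36.2, 12.8, 28.7]]
234 [[34.7, -11.2, 30.0], [34.7, -7.9, 30.0], [34.7, 9.7, 29.8], [34.7, 13.0, 29.8]]
237 [[33.3, -11.3, 30.8], [33.3, -8.3, 30.8], [33.3, 10.2, 30.8], [33.3, 13.2, 30.8]]
plate TL,TR,BL,BR [[36.2, -27.2, 47.2], [36.2, 29.2, 47.2], [28.8, -25.5, 45.0], [28.7, 27.9, 45.1]]
bands L,R [[32.2, -15.4, 45.8], [32.2, -6.6, 45.8], [32.2, 8.5, 45.8], [32.1, 17.2, 45.8]]
```

The tweezers pitched tips-up in the grip because they are spine-heavy, but they are held. The gap is about 13.8 mm, in line with the 36.2 mm jaw opening. I'll close gently to 35 mm and add a little height.

>>> {"api": "arm_command", "payload": {"motion": [{"dx":0,"dy":0,"dz":0,"wx":0,"wy":0,"wz":0,"jaw":35.5},{"dx":0,"dy":0,"dz":0,"wx":0,"wy":0,"wz":0,"jaw":35},{"dx":0,"dy":0,"dz":0,"wx":0,"wy":0,"wz":0,"jaw":34.8},{"dx":0,"dy":0,"dz":0.05,"wx":0,"wy":0,"wz":0,"jaw":34.8},{"dx":0,"dy":0,"dz":0.1,"wx":0,"wy":0,"wz":0,"jaw":34.8},{"dx":0,"dy":0,"dz":0.15,"wx":0,"wy":0,"wz":0,"jaw":34.8},{"dx":0,"dy":0,"dz":0.2,"wx":0,"wy":0,"wz":0,"jaw":34.8},{"dx":0,"dy":0,"dz":0.2,"wx":0,"wy":0,"wz":0,"jaw":34.8},{"dx":0,"dy":0,"dz":0.15,"wx":0,"wy":0,"wz":0,"jaw":34.8},{"dx":0,"dy":0,"dz":0.1,"wx":0,"wy":0,"wz":0,"jaw":34.8},{"dx":0,"dy":0,"dz":0.05,"wx":0,"wy":0,"wz":0,"jaw":34.8},{"dx":0,"dy":0,"dz":0,"wx":0,"wy":0,"wz":0,"jaw":34.8},{"dx":0,"dy":0,"dz":0,"wx":0,"wy":0,"wz":0,"jaw":34.8},{"dx":0,"dy":0,"dz":0,"wx":0,"wy":0,"wz":0,"jaw":34.8}]}}

```text
clock: 10.68
position: [0.4783, 0.2271, 0.2943]
orientation: [0.997, -0.08, -0.0, 0.0]
wrist_force: [-0.1, -0.3, -0.4]
width: 0.412
grasp_force: 6.2
```

```bash
python3 - <<'E'
from m import *
s,o=snap('wrist','w6.png')
print(o['clock'],o['position'],o['width']*85.4,o['grasp_force'])
for r,c in gap('w6')[1]: print(r,c)
cv2.imwrite('pics/w6c.png',cv2.resize(s['image'][160:280,200:360],(800,600),interpolation=cv2.INTER_CUBIC))
E
```

```text
10.6833 [0.47830157 0.22714067 0.29430526] 35.2060952115265 6.2294843047857285
198 [[47.1, -8.1, 28.7], [47.0, -5.0, 28.7], [47.0, 6.9, 28.8], [47.0, 10.0, 28.8]]
201 [[46.1, -8.4, 28.5], [46.1, -5.0, 28.5], [46.3, 6.8, 27.9], [46.3, 10.2, 27.9]]
204 [[45.6, -8.3, 27.0], [45.5, -4.9, 27.0], [45.6, 6.8, 26.8], [45.6, 10.2, 26.8]]
207 [[44.8, -8.5, 26.2], [44.8, -4.9, 26.2], [44.8, 6.8, 26.2], [44.8, 10.4, 26.2]]
210 [[44.1, -8.8, 25.4], [44.1, -5.1, 25.4], [44.0, 6.7, 25.5], [44.0, 10.7, 25.5]]
213 [[43.4, -8.7, 24.5], [43.4, -5.1, 24.5], [43.3, 7.0, 24.8], [43.3, 10.6, 24.8]]
216 [[42.5, -9.0, 24.3], [42.5, -5.1, 24.3], [42.5, 7.0, 24.3], [42.5, 10.6, 24.3]]
219 [[41.3, -9.1, 25.0], [41.3, -5.5, 25.0], [41.2, 7.4, 25.4], [41.2, 11.1, 25.4]]
222 [[40.0, -9.3, 26.3], [40.0, -5.6, 26.3], [40.1, 7.4, 25.9], [40.1, 11.2, 25.9]]
225 [[38.8, -9.4, 26.8], [38.8, -5.9, 26.8], [38.7, 7.8, 27.1], [38.7, 11.3, 27.1]]
228 [[37.3, -9.9, 28.4], [37.3, -6.4, 28.4], [37.3, 8.3, 28.4], [37.3, 11.8, 28.4]]
231 [[35.8, -10.1, 29.6], [35.9, -6.8, 29.6], [36.2, 8.6, 28.7], [36.2, 11.9, 28.7]]
234 [[34.6, -10.2, 30.1], [34.6, -7.2, 30.1], [34.6, 9.1, 30.1], [34.6, 12.1, 30.1]]
237 [[33.1, -10.7, 31.3], [33.1, -7.3, 31.3], [32.9, 9.3, 31.9], [32.9, 12.6, 31.9]]
```

View pics/w6c.png

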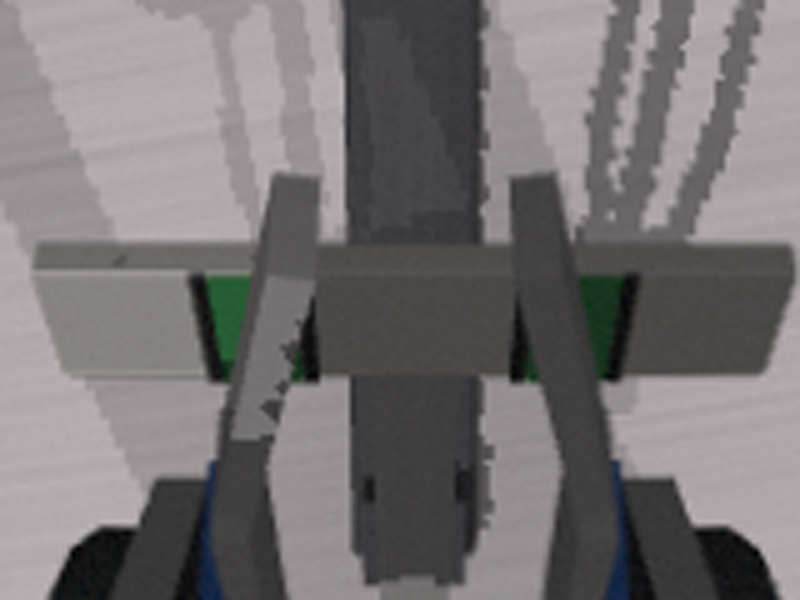

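The arms now cross the bands near their middles, with the tips at (318,178) and (513,178) in the crop and a gap of about 12 mm. The pitch hasn't changed since the last picture. I'll hold for one second to confirm it stays still.

>>> {"api": "arm_command", "payload": {"motion": [{"dx":0,"dy":0,"dz":0,"wx":0,"wy":0,"wz":0,"jaw":34.8},{"dx":0,"dy":0,"dz":0,"wx":0,"wy":0,"wz":0,"jaw":34.8},{"dx":0,"dy":0,"dz":0,"wx":0,"wy":0,"wz":0,"jaw":34.8},{"dx":0,"dy":0,"dz":0,"wx":0,"wy":0,"wz":0,"jaw":34.8},{"dx":0,"dy":0,"dz":0,"wx":0,"wy":0,"wz":0,"jaw":34.8},{"dx":0,"dy":0,"dz":0,"wx":0,"wy":0,"wz":0,"jaw":34.8},{"dx":0,"dy":0,"dz":0,"wx":0,"wy":0,"wz":0,"jaw":34.8},{"dx":0,"dy":0,"dz":0,"wx":0,"wy":0,"wz":0,"jaw":34.8},{"dx":0,"dy":0,"dz":0,"wx":0,"wy":0,"wz":0,"jaw":34.8},{"dx":0,"dy":0,"dz":0,"wx":0,"wy":0,"wz":0,"jaw":34.8},{"dx":0,"dy":0,"dz":0,"wx":0,"wy":0,"wz":0,"jaw":34.8},{"dx":0,"dy":0,"dz":0,"wx":0,"wy":0,"wz":0,"jaw":34.8}]}}

```text
clock: 11.73
position: [0.4785, 0.2272, 0.2947]
orientation: [0.997, -0.08, 0.0, -0.0]
wrist_force: [-0.1, 0.4, -0.3]
width: 0.411
grasp_force: 6.2
```

```bash
python3 - <<'E'
from m import *
s,o=snap('wrist','w7.png')
print(o['clock'],o['position'],o['width']*85.4,o['grasp_force'])
for r,c in gap('w7')[1][::4]: print(r,c)
a=load('w6')[0]['image'];print('img diff',np.abs(a[160:250,200:360].astype(float)-s['image'][160:250,200:360]).mean())
E
```

```text
11.7333 [0.47851327 0.22719568 0.2947248 ] 35.097611490562144 6.230499520897865
198 [[46.9, -8.1, 29.1], [46.9, -5.0, 29.1], [47.0, 7.2, 28.9], [47.0, 10.0, 28.9]]
210 [[44.0, -8.8, 25.6], [44.0, -5.1, 25.6], [44.1, 6.7, 25.3], [44.1, 10.7, 25.3]]
222 [[40.0, -9.3, 26.1], [40.0, -5.6, 26.1], [40.0, 7.4, 26.1], [40.0, 11.2, 26.1]]
234 [[34.5, -10.6, 30.5], [34.5, -7.3, 30.5], [34.7, 9.1, 29.9], [34.7, 12.4, 29.9]]
img diff 1.8758564814814815
```

The tweezers held still at a gap of about 12 mm, so I'm handing in.

```bash
python3 -c "
from rig import ctrl
print(ctrl.sign_off())"
```

```text
the job is handed in; nothing more can be done
None
```

I turned the selector so its white line points at the green dot, then handed the job in with the tweezers held still by the blue pads at about a 12 mm tip gap, tilted tips-up about 35° but, by my estimate, over 10 cm clear of the bench.

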